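# Press a silver cup home with the goldsmith's ratchet clamp, then unlock it

### The job

At the goldsmith's bench clamp, push the free handle closed against the fixed one, gently and by feel, until the silver cup is pressed fully home in the anvil and the ratchet holds it there under pressure by itself, without crushing the cup. Take your hand off and leave it locked like that for two seconds; then press the thumb rest on the free handle downwards, sideways to the way the handles close, to free the teeth, and let that handle swing all the way open. Do not force the handle, and leave the dish, pliers and mould alone.

Things in the scene. Friction and masses are not known exactly. Their poses are not given: they have to be found in the camera images.
- clamp: steel scissor clamp bolted to the bench, base plate 170 x 100 x 12 mm. Origin: on the bench under the pivot; z up; -x from the pivot to the handle ends, +x to the jaws. Handles and jaws lie level 90 mm over the bench. Fixed handle: red grip centred 105 mm to -x, 22 mm to -y. The free handle is on the +y side and closes towards -y. It is 106 mm high; what lies beside it is under 30 mm high
- pivot (a point): point on the upright hinge axis, 90 mm above the bench. Ratchet: a steel strip with 7 saw teeth underneath reaches from the fixed handle across to the free one, 28 to 34 mm below the plane of the handles; a pawl under the free handle rides over the teeth as it closes
- grip_mid (a point): centre of the free handle's red grip (bar 75 x 14 x 14 mm), 107 mm from the pivot, 90 mm above the bench. With the handle open the bar lies 0.33 rad clockwise of the clamp's x; it turns with the handle. Push its outer face squarely there, along the arc about the pivot. Push needed: 2 N return spring, 1 to 2 N more as a tooth passes, 2 N more as the cup slides in; once it is home, 1 N more per mm
- thumb_rest (a point): centre of the top of the thumb rest, a flat steel pad 26 mm along the free handle, 18 mm across, near its end, 130 mm from the pivot, 106 mm above the bench. Pressed straight down, the sprung handle dips: it starts to move at 5 to 6 N, the teeth come free after 3 to 4 mm (7 to 10 N), stop at 11 mm (14 N)
- lever (a joint): angle of the free handle, rad: 0 wide open, grows as it closes (counter-clockwise from above), stop at 0.47. The 7 locks are 0.0526 apart, the first at about 0.09, and give up to 0.02 under load. When the teeth are freed it springs open, unless friction of what presses on it holds it: then move outwards with it while pressing. Let up before it is below 0.05, the teeth can catch again
- cup (a joint): how far the silver cup (13 mm across, standing out of the anvil 52 mm to +x of the pivot, towards -y of the clamp) is pushed into the anvil, m: up to 0.001 at the start, 0.004 fully home. It stays where it is pushed. The anvil sits on a brass setting screw, set anywhere within 9 mm along y, so the lever angle at which the cup comes home differs: 0.09 to 0.28
- jaw: moving steel jaw with a ball nose of 10 mm, 55 mm from the pivot; origin at the pivot. It is joined to the free handle by a stiff spring (12 N m/rad) and pushes the cup towards +y of the clamp
- handle: the free handle with grip and thumb rest; origin at the pivot. Letting go after a push of 13 to 15 N square at grip_mid leaves it locked with the cup well pressed (the push counts by its distance from the pivot); letting go below 12 N may leave the cup loose; from 17 N on the cup is crushed; more than 25 N on handle or thumb rest bends it
- dish: bystander: white ceramic bowl, 72 mm wide, 24 mm high, origin centre of underside
- pliers: bystander: pliers with red grips, about 165 mm long, 12 mm high, lying on the bench, origin under the rivet
- mould: bystander: black compartment tray 75 x 110 x 16 mm, origin centre of underside

How it is judged (in metres and radians):
On the way:
1. the clamp stays locked by itself, hands off, with the cup fully home and pressed with at least 3 N for 1.5 s (contact force between jaw and cup above 3 N and value of joint cup above 0.0035 m and value of joint lever above 0.09 rad and contact force between each of the arm, the fingers and clamp below 0.1 N), for 1.5 s.
At the end, for the whole second after the job is handed in: the cup is fully home (within 0.5 mm), the free handle stands wide open and at rest (lever below 0.05 rad), and dish, pliers and mould are within 20 mm of where they stood (value of joint lever below 0.05 rad and value of joint cup above 0.0035 m and velocity of joint lever below 0.05 rad/s and distance of each of dish, pliers, mould from where it was at the start of the episode below 0.02 m); the robot touches nothing.
It fails at once if the cup is crushed: the jaw presses it with more than 29 N (contact force between jaw and cup above 29 N).
It fails at once if the free handle is forced: the robot pushes or presses on it with more than 25 N (contact force between any of the fingers, the arm and handle above 25 N).
It fails at once if the dish, the pliers or the mould is moved more than 20 mm (distance of any of dish, pliers, mould from where it was at the start of the episode above 0.02 m).
It also fails if it takes over 70 s, if anything falls off the work surface, if the arm or the gripper's body presses on something with over 40 N, if the wrist force passes 120 N, or if a joint passes its speed limit or range.

### The arm

A 6-joint arm with a two-finger parallel gripper is mounted at the origin on the work surface. World frame = base frame: x ahead of the robot, y to its left, z up, the work surface at z = 0. Lengths are in mm, angles in rad, forces in N, time in s.
With the tool pointing down it reaches from about 225 to 875 mm from the base axis. Payload 3.4 kg.
Tool frame: the origin (TCP) lies at the very end of the fingers, on their centre line; the grasp point (between the pads) lies 19 mm behind it; x points along the fingers, y is the direction in which the jaws open and shut, and the axes are right-handed (so a half turn about x gives the same grasp; the last joint's range is limited). The gripper opens to 85 mm and grips with 20 to 120 N. Pads are 22 mm wide; open, the fingers measure 114 mm over their backs; the gripper's body (76 mm by 85 mm) begins 54 mm behind the grasp point. The pads swing forward as they close: fully open they stand 13 mm farther back than shut.
Start: joints at [-1.441, 0.276, 1.505, -0, 1.361, -0.121], TCP at [142.7, -557.045, 231.328] pointing down, gripper open.
Joint ranges: [-2.89, 2.89], [-0.75, 2.08], [0.22, 2.7], [-1.18, 4.32], [0.11, 2.71], [-2.7, 2.7]. Speed limits (rad/s): [2.57, 2.57, 3.14, 3.14, 3.14, 3.14].

### API

Orientations are given as a 3x3 rotation matrix whose columns are the frame's x, y, z axes.
In Python, from cell import bot, vision gives the robot as it stands.
- The arm moves only by the tool jog_arm, never from a script. Its argument "commands" is one flat list of numbers, 7 for each row, row after row: the turn, a rotation vector about the tool's x, y, z in units of 10 degrees (1.0 is 10 degrees), then the shift along the tool's x, y, z in units of 30 mm (1.0 is 30 mm), then the opening, from 0 (shut) to 1 (fully open). A call has exactly 5 rows; each row shifts and turns the commanded pose from where the row before left it, along the tool's axes as they then stand; what a row does not reach is not made up. A row lasts 1/8 s, in which the tool goes at most 62.5 mm and 10.7 degrees, less where a joint would pass 70% of its speed; a pose out of reach is approached as far as the arm can. A call is refused whole if a number of a shift passes 1 or a number of a turn 1, either way. A call with a gripper value outside its range is refused whole. The fingers move at their own pace and stop on an object; "squeeze" is the grip in N (left out, the last holds). Time passes only in rows, so rows that do not move let the fingers close, or fill a call up. It gives the time, the measured TCP pose, the force and the opening at its end, in the units of the state.
- bot.sense(): the state, without advancing time (a new reading comes with each control period).
- vision.snapshot(name): name is "side" or "top" or "wrist"; returns a dict with "img" (400x640x3 uint8, red, green, blue), "mtx" (3x3 intrinsics, pixels), "pose" (4x4, takes a point from camera to world coordinates); the wrist camera has in their place "tool_from_camera" (4x4, takes a point from camera to tool coordinates, whose origin is the TCP and whose axes are the tool frame's). Camera axes: x right, y down, z forward; pixel columns grow to the right and rows downward; lengths in mm; the calibration is good to about 2 mm. A picture is of the moment at which its call begins: read the wrist's pose just before it. There is no depth.
- bot.hand_in(): hands the job in, once; it reports no verdict.
The state is a dict: "time_s": time; "joint_positions": joint angles; "qvel": joint speeds; "tau": joint torques, N m; "tcp_pos": TCP position; "tool_rot": TCP orientation; "wrist_force": force on the tool from outside, world axes, zero at the start; "moment": the same for the moment, N m; "gripper_width": opening from 0.0 (shut) to 1.0 (fully open).
Only numpy, scipy, OpenCV 4.12 (cv2) and the standard library are available. Lean on these libraries where they do the work, as an engineer would, in place of code of your own. Each camera call takes 0.05 s, during which the arm holds its last target. There are 200 camera calls.

## Working session

There is one attempt and no reset: what is moved stays moved. The work goes in short steps, Python scripts to look and compute and a tool call to move; the robot and the scene stay as the last step left them, time stands still between calls to the robot, and variables do not carry over. Pictures are saved under pics/ and viewed, about 8 in all and at most 12, crops included, and the job is handed in when it is done.

Besides the shell and the picture viewer there is one more tool, called after ">>>" by a JSON object that holds its "method" and its "body". jog_arm: Moves the arm, as the interface text tells. Its arguments: {"type":"object","properties":{"commands":{"type":"array"},"squeeze":{"type":"number"}},"required":["commands"]}

```bash
mkdir -p pics; ls; python3 - <<'E'
from cell import bot, vision
import cv2,numpy as np
s=bot.sense();print({k:np.round(v,3).tolist() for k,v in s.items()})
for n in("top","side"):
    d=vision.snapshot(n);cv2.imwrite(f"pics/{n}0.png",d["img"][:,:,::-1]);print(n,d["mtx"].tolist(),np.round(d["pose"],4).tolist())
d=vision.snapshot("wrist");cv2.imwrite("pics/wrist0.png",d["img"][:,:,::-1]);print(np.round(d["tool_from_camera"],4).tolist(),d["mtx"].tolist())
E
```

```text
pics
{'time_s': 0.0, 'joint_positions': [-1.441, 0.277, 1.506, 0.0, 1.361, -0.121], 'qvel': [-0.001, 0.002, 0.001, -0.0, 0.001, -0.001], 'tau': [0.002, -41.676, -24.58, -0.0, 0.011, -0.0], 'tcp_pos': [142.648, -556.493, 230.433], 'tool_rot': [[-0.0, 0.248, -0.969], [0.002, -0.969, -0.248], [-1.0, -0.002, -0.0]], 'wrist_force': [0.44, 0.407, 0.076], 'moment': [0.037, 0.041, 0.034], 'gripper_width': 1.001}
top [[447.75509009381625, 0.0, 324.1941485305963], [0.0, 447.75509009381625, 193.40152405767597], [0.0, 0.0, 1.0]] [[-0.019, -0.9948, 0.1004, 438.9145], [-0.9998, 0.0199, 0.0075, -8.4649], [-0.0095, -0.1002, -0.9949, 1198.0497], [0.0, 0.0, 0.0, 1.0]]
side [[407.2982434210256, 0.0, 324.0448166232587], [0.0, 407.2982434210256, 194.8539381223207], [0.0, 0.0, 1.0]] [[-0.79, -0.4764, 0.386, 144.5818], [-0.6129, 0.6303, -0.4765, 516.0209], [-0.0163, -0.613, -0.7899, 927.9518], [0.0, 0.0, 0.0, 1.0]]
[[-0.0004, -0.3131, 0.9497, -143.2246], [1.0, 0.0, 0.0004, 0.905], [-0.0001, 0.9497, 0.3131, -79.4298], [0.0, 0.0, 0.0, 1.0]] [[355.1965527974077, 0.0, 322.98127005132864], [0.0, 355.1965527974077, 191.4766984731482], [0.0, 0.0, 1.0]]
```

View pics/top0.png

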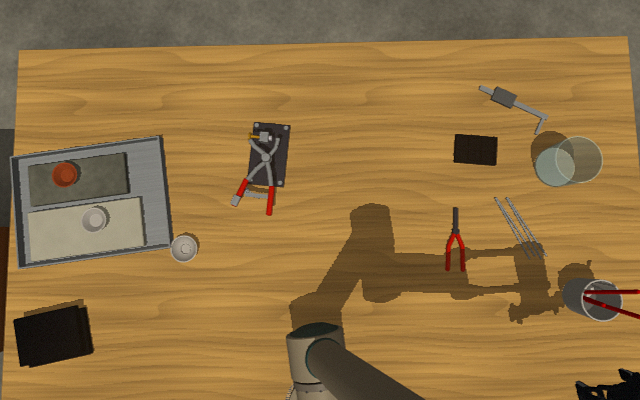

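View pics/side0.png

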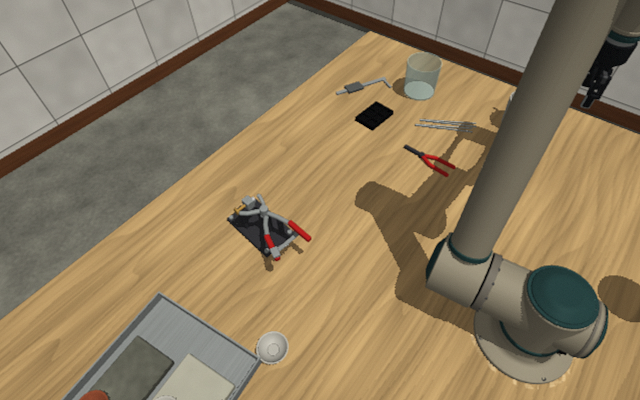

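```bash
cat > h.py <<'E'
import numpy as np,cv2
from cell import bot,vision
def ray(d,uv,P=None):
    P=d["pose"] if P is None else P
    r=P[:3,:3]@np.linalg.solve(d["mtx"],[uv[0],uv[1],1.]);return P[:3,3],r
def onz(d,uv,z,P=None):
    o,r=ray(d,uv,P);return o+r*(z-o[2])/r[2]
def reds(img):
    h=cv2.cvtColor(img,cv2.COLOR_RGB2HSV)
    m=(((h[...,0]<8)|(h[...,0]>172))&(h[...,1]>170)&(h[...,2]>80)).astype(np.uint8)
    c,_=cv2.findContours(m,0,2);return [x for x in c if cv2.contourArea(x)>20]
E
python3 - <<'E'
from h import *
for n in("top","side"):
    d=vision.snapshot(n)
    for c in reds(d["img"]):
        r=cv2.minAreaRect(c);m=cv2.moments(c);uv=(m["m10"]/m["m00"],m["m01"]/m["m00"])
        print(n,np.round(uv,1),np.round(r[1],1),np.round(r[2]),np.round(onz(d,uv,94),1))
d=vision.snapshot("top");i=d["img"]
print("pivot~",onz(d,(265.5,157.5),95))
a=cv2.resize(i[110:225,220:310],None,fx=5,fy=5,interpolation=2)[:,:,::-1]
d=vision.snapshot("side");b=cv2.resize(d["img"][185:275,215:325],None,fx=3,fy=3,interpolation=2)[:,:,::-1]
c=np.zeros((580,800,3),np.uint8);c[:575,:450]=a;c[:270,460:790]=b;cv2.imwrite("pics/z.png",c)
E
```

```text
top [618.1 310.6] [40.8  4.1] 18.0 [ 253.5 -700.1   94. ]
top [615.7 292.3] [ 3. 55.] 90.0 [ 296.8 -698.    94. ]
top [454.8 251.4] [19.2 37.5] 3.0 [ 401.6 -316.1   94. ]
top [269.8 200.4] [ 5.5 29.4] 6.0 [535.6 134.9  94. ]
top [242.1 187.3] [ 5.4 17.9] 27.0 [569.6 203.5  94. ]
side [268.8 240.9] [13.4  5.8] 63.0 [571.9 202.5  94. ]
side [299.1 230.5] [27.8  5.6] 40.0 [533.4 136.2  94. ]
side [436.6 163.5] [34.  13.5] 31.0 [ 372.7 -259.    94. ]
pivot~ [643.273913   144.82017069  95.        ]
```

View pics/z.png

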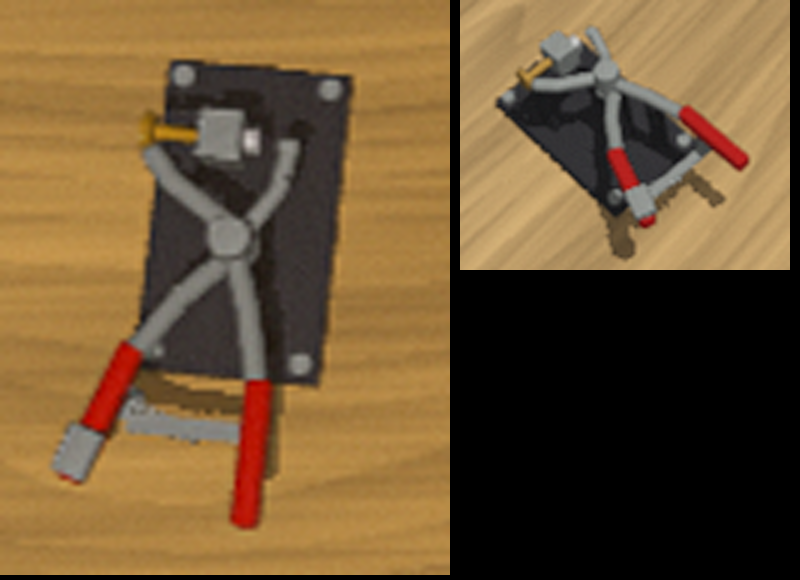

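```bash
python3 - <<'E'
from h import *
d=vision.snapshot("top")
f=lambda x,y,z:onz(d,(x/5+220,y/5+110),z)[:2]
piv=f(231,237,98);th=f(78,452,106);g=f(99,414,97);fg=f(250,452,97)
print(piv,th,g,fg)
v=fg-piv;yaw=np.arctan2(v[1],v[0])-np.arctan2(-22,-105)
R=lambda a:np.array([[np.cos(a),-np.sin(a)],[np.sin(a),np.cos(a)]])
print("yaw",(yaw+np.pi)%(2*np.pi)-np.pi,np.hypot(*v))
for p in(th,g):
    w=R(-yaw)@(p-piv);print(w,np.hypot(*w),np.arctan2(w[1],-w[0]))
b=f(130,347,97)-f(68,482,97);print("bar dir world",np.arctan2(b[1],b[0]),np.hypot(*b))
E
```

```text
[642.93443557 142.65507086] [536.16011395 217.31723668] [555.64475739 208.77494912] [535.27291742 134.04405172]
yaw -0.12672364445462758 108.00533385964305
[-115.35428888   60.56882697] 130.2888896351648 0.4835001796500493
[-94.94627216  54.55759913] 109.50491413398667 0.5215452657180075
bar dir world -0.43270108522588485 73.36667450528932
```

>>> {"method": "jog_arm", "body": {"commands": [-1,0,0,0,0,0,0,-1,0,0,0,0,0,0,-1,0,0,0,0,0,0,-1,0,0,0,0,0,0,-1,0,0,0,0,0,0], "squeeze": 40}}

```text
time_s: 1.02
tcp_pos: [142.7, -557.0, 231.3]
tool_rot: [[0.0, 0.904, -0.427], [-0.0, -0.427, -0.904], [-1.0, 0.0, 0.0]]
wrist_force: [0.5, 0.6, 0.8]
gripper_width: 0.002
```

>>> {"method": "jog_arm", "body": {"commands": [0,0,0,0,0.06,-1,0,0,0,0,0,0.06,-1,0,0,0,0,0,0.06,-1,0,0,0,0,0,0.06,-1,0,0,0,0,0,0.06,-1,0]}}

```text
time_s: 1.65
tcp_pos: [216.1, -424.8, 231.4]
tool_rot: [[0.0, 0.902, -0.433], [-0.0, -0.433, -0.902], [-1.0, 0.0, 0.0]]
wrist_force: [-0.5, -0.6, 0.1]
gripper_width: 0.0
```

>>> {"method": "jog_arm", "body": {"commands": [0,0,0,0,0.06,-1,0,0,0,0,0,0.06,-1,0,0,0,0,0,0.06,-1,0,0,0,0,0,0.06,-1,0,0,0,0,0,0.06,-1,0]}}

```text
time_s: 2.28
tcp_pos: [289.1, -293.5, 231.5]
tool_rot: [[0.0, 0.901, -0.433], [-0.001, -0.433, -0.901], [-1.0, 0.001, 0.0]]
wrist_force: [-0.2, 0.1, 0.8]
gripper_width: 0.001
```

>>> {"method": "jog_arm", "body": {"commands": [0,0,0,0,0.06,-1,0,0,0,0,0,0.06,-1,0,0,0,0,0,0.06,-1,0,0,0,0,0,0.06,-1,0,0,0,0,0,0.06,-1,0]}}

```text
time_s: 2.9
tcp_pos: [362.1, -162.1, 231.5]
tool_rot: [[0.001, 0.902, -0.433], [-0.0, -0.433, -0.902], [-1.0, 0.001, 0.0]]
wrist_force: [0.3, 1.2, -0.2]
gripper_width: 0.0
```

>>> {"method": "jog_arm", "body": {"commands": [0,0,0,0,0.06,-1,0,0,0,0,0,0.06,-1,0,0,0,0,0,0.06,-1,0,0,0,0,0,0.06,-1,0,0,0,0,0,0.06,-1,0]}}

```text
time_s: 3.52
tcp_pos: [435.1, -30.7, 231.4]
tool_rot: [[0.0, 0.902, -0.432], [-0.0, -0.432, -0.902], [-1.0, 0.001, 0.0]]
wrist_force: [-0.2, -0.0, 0.1]
gripper_width: -0.003
```

>>> {"method": "jog_arm", "body": {"commands": [0,0,0,0,0.06,-1,0,0,0,0,0,0.06,-1,0,0,0,0,0,0.06,-1,0,0,0,0,0,0.06,-1,0,0,0,0,0,0.06,-1,0]}}

```text
time_s: 4.15
tcp_pos: [508.1, 100.6, 231.4]
tool_rot: [[0.0, 0.902, -0.432], [-0.0, -0.432, -0.902], [-1.0, 0.0, 0.0]]
wrist_force: [0.2, 0.3, -0.3]
gripper_width: 0.002
```

>>> {"method": "jog_arm", "body": {"commands": [0,0,0,0,0.06,-1,0,0,0,0,0,0.06,-1,0,0,0,0,0,0.06,-1,0,0,0,0,0,0.06,-1,0,0,0,0,0,0.06,-0.85,0]}}

```text
time_s: 4.78
tcp_pos: [579.2, 228.0, 231.2]
tool_rot: [[0.0, 0.902, -0.432], [-0.0, -0.432, -0.902], [-1.0, 0.0, 0.0]]
wrist_force: [-0.2, -0.0, -0.1]
gripper_width: 0.001
```

>>> {"method": "jog_arm", "body": {"commands": [0,0,0,0,0,-0.5,0,0,0,0,0,-0.1,-0.4,0,0,0,0,0,0,0,0,0,0,0,0,0,0,0,0,0,0,0,0,0,0]}}

```text
time_s: 5.4
tcp_pos: [587.5, 252.0, 231.5]
tool_rot: [[0.0, 0.901, -0.433], [-0.0, -0.433, -0.901], [-1.0, 0.0, 0.0]]
wrist_force: [0.3, -0.5, 0.1]
gripper_width: 0.001
```

```bash
python3 - <<'E'
from h import *
s=bot.sense();print(s["tcp_pos"],s["wrist_force"],s["moment"])
d=vision.snapshot("wrist");cv2.imwrite("pics/w1.png",d["img"][:,:,::-1])
T=np.eye(4);T[:3,:3]=s["tool_rot"];T[:3,3]=s["tcp_pos"];P=T@d["tool_from_camera"]
np.savez("w1.npz",P=P,mtx=d["mtx"])
for c in reds(d["img"]):
    r=cv2.minAreaRect(c);print(np.round(r[0]),np.round(r[1]),cv2.boxPoints(r).round().tolist(),onz(d,r[0],94,P).round(1))
E
```

```text
[587.52154005 251.96212211 231.49134491] [ 0.2555095  -0.52570114  0.05976132] [ 0.06118909 -0.03567001  0.02615599]
[316. 232.] [15. 81.] [[275.0, 225.0], [356.0, 225.0], [356.0, 240.0], [275.0, 240.0]] [559.6 208.9  94. ]
```

View pics/w1.png

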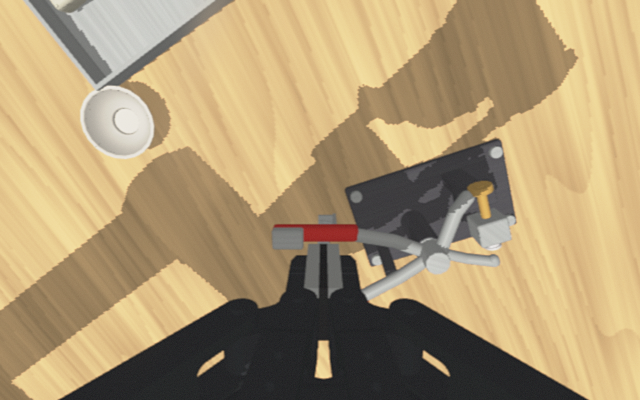

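>>> {"method": "jog_arm", "body": {"commands": [0,0,0,1,0,0,0,0,0,0,1,0,0,0,0,0,0,1,0,0,0,0,0,0,1,0,0,0,0,0,0,1,0,0.3,0]}}

```text
time_s: 6.08
tcp_pos: [584.1, 244.4, 80.6]
tool_rot: [[0.001, 0.902, -0.433], [0.0, -0.433, -0.902], [-1.0, 0.001, -0.001]]
wrist_force: [-0.1, -0.8, 0.1]
gripper_width: -0.002
```

>>> {"method": "jog_arm", "body": {"commands": [0,0,0,0,0,0.3,0,0,0,0,0,0,0.15,0,0,0,0,0,0,0,0,0,0,0,0,0,0,0,0,0,0,0,0,0,0]}}

```text
time_s: 6.7
tcp_pos: [578.4, 232.7, 81.9]
tool_rot: [[0.001, 0.902, -0.432], [0.0, -0.432, -0.902], [-1.0, 0.001, -0.001]]
wrist_force: [-0.4, 0.4, -0.7]
gripper_width: -0.001
```

```bash
cat > st.py <<'E'
from h import *
piv=np.array([642.9,142.7])
s=bot.sense();R=np.array(s["tool_rot"]);p=np.array(s["tcp_pos"])
print("t",s["time_s"],"tcp",p.round(2),"F tool",(R.T@s["wrist_force"]).round(2),"M tool",(R.T@s["moment"]).round(3))
y=R[:2,1];z=R[:2,2];v=p[:2]-piv
print("s",-v@y,"n",-v@z,"yaw",np.arctan2(y[1],y[0]),"vel",np.abs(s["qvel"]).max())
E
python3 st.py
```

```text
t 6.7 tcp [578.42 232.65  81.95] F tool [ 0.75 -0.54 -0.24] M tool [0.075 0.001 0.024]
s 97.03796737866213 n 53.228225331224564 yaw -0.4471152198937306 vel 0.006322159680552521
```

>>> {"method": "jog_arm", "body": {"commands": [0,0,0,0,0,0.2,0,0,0,0,0,0,0.15,0,0,0,0,0,0,0.05,0,0,0,0,0,0,0.05,0,0,0,0,0,0,0,0]}}

```text
time_s: 7.32
tcp_pos: [571.8, 220.6, 81.2]
tool_rot: [[-0.0, 0.902, -0.433], [0.001, -0.433, -0.902], [-1.0, -0.001, -0.0]]
wrist_force: [0.2, 3.6, 0.4]
gripper_width: -0.002
```

```bash
python3 st.py
```

```text
t 7.325 tcp [571.84 220.6   81.22] F tool [-0.44 -1.4  -3.3 ] M tool [-0.031  0.438 -0.36 ]
s 97.76986900937887 n 39.47765733792292 yaw -0.4474850916860143 vel 0.0034547010752633087
```

>>> {"method": "jog_arm", "body": {"commands": [-0.06,0,0,0,-0.014,0.034,0,-0.06,0,0,0,-0.014,0.034,0,-0.06,0,0,0,-0.014,0.034,0,-0.06,0,0,0,-0.014,0.034,0,0,0,0,0,0,0,0]}}

```text
time_s: 7.95
tcp_pos: [569.3, 217.9, 81.3]
tool_rot: [[0.001, 0.919, -0.394], [0.001, -0.394, -0.919], [-1.0, 0.0, -0.002]]
wrist_force: [0.6, 6.0, -1.1]
gripper_width: -0.002
```

```bash
python3 st.py
```

```text
t 7.95 tcp [569.27 217.93  81.27] F tool [ 1.13 -1.76 -5.73] M tool [-0.05   0.822 -0.392]
s 97.32509073903431 n 40.0932533940546 yaw -0.40537223415674717 vel 0.002314863460211737
```

>>> {"method": "jog_arm", "body": {"commands": [-0.06,0,0,0,-0.014,0.034,0,-0.06,0,0,0,-0.014,0.034,0,-0.06,0,0,0,-0.014,0.034,0,0,0,0,0,0,0,0,0,0,0,0,0,0,0]}}

```text
time_s: 8.57
tcp_pos: [566.4, 214.7, 81.2]
tool_rot: [[-0.0, 0.931, -0.365], [-0.0, -0.365, -0.931], [-1.0, -0.0, 0.0]]
wrist_force: [-0.0, 4.3, -1.0]
gripper_width: 0.001
```

```bash
python3 st.py
```

```text
t 8.575 tcp [566.45 214.71  81.21] F tool [ 1.05 -1.58 -4.03] M tool [-0.023  0.503 -0.358]
s 97.48247225358398 n 39.080638959695605 yaw -0.3741551703240949 vel 0.0010818849305416745
```

>>> {"method": "jog_arm", "body": {"commands": [-0.06,0,0,0,-0.014,0.034,0,-0.06,0,0,0,-0.014,0.034,0,0,0,0,0,0,0,0,0,0,0,0,0,0,0,0,0,0,0,0,0,0]}}

```text
time_s: 9.2
tcp_pos: [565.6, 213.9, 81.3]
tool_rot: [[0.001, 0.938, -0.346], [0.001, -0.346, -0.938], [-1.0, 0.001, -0.002]]
wrist_force: [0.6, 5.5, -1.4]
gripper_width: 0.003
```

```bash
python3 st.py
```

```text
t 9.2 tcp [565.55 213.86  81.34] F tool [ 1.41 -1.35 -5.37] M tool [-0.015  0.878 -0.253]
s 97.18016158952042 n 40.02863802190727 yaw -0.3530546720859181 vel 0.0019037003799766605
```

>>> {"method": "jog_arm", "body": {"commands": [-0.06,0,0,0,-0.014,0.034,0,-0.06,0,0,0,-0.014,0.034,0,-0.06,0,0,0,-0.014,0.034,0,0,0,0,0,0,0,0,0,0,0,0,0,0,0]}}

```text
time_s: 9.82
tcp_pos: [562.9, 210.6, 81.3]
tool_rot: [[0.0, 0.949, -0.316], [-0.0, -0.316, -0.949], [-1.0, 0.0, 0.0]]
wrist_force: [0.5, 3.2, -0.7]
gripper_width: -0.002
```

```bash
python3 st.py
```

```text
t 9.825 tcp [562.86 210.55  81.28] F tool [ 0.71 -0.54 -3.2 ] M tool [-0.017  0.474 -0.262]
s 97.38335556538108 n 39.06192243686508 yaw -0.3217277962535971 vel 0.001510465065066299
```

>>> {"method": "jog_arm", "body": {"commands": [-0.06,0,0,0,-0.014,0.034,0,-0.06,0,0,0,-0.014,0.034,0,0,0,0,0,0,0,0,0,0,0,0,0,0,0,0,0,0,0,0,0,0]}}

```text
time_s: 10.45
tcp_pos: [562.0, 209.6, 81.4]
tool_rot: [[0.001, 0.955, -0.296], [0.001, -0.296, -0.955], [-1.0, 0.001, -0.001]]
wrist_force: [-0.3, 4.8, -2.2]
gripper_width: 0.006
```

```bash
python3 st.py
```

```text
t 10.45 tcp [561.98 209.65  81.41] F tool [ 2.21 -1.74 -4.52] M tool [ 0.061  0.913 -0.145]
s 97.11063209594285 n 39.98505121043726 yaw -0.30061147119828746 vel 0.0011911373833354728
```

>>> {"method": "jog_arm", "body": {"commands": [-0.06,0,0,0,-0.014,0.034,0,-0.06,0,0,0,-0.014,0.034,0,-0.06,0,0,0,-0.014,0.034,0,0,0,0,0,0,0,0,0,0,0,0,0,0,0]}}

```text
time_s: 11.08
tcp_pos: [559.5, 206.4, 81.4]
tool_rot: [[0.0, 0.964, -0.266], [-0.0, -0.266, -0.964], [-1.0, 0.0, 0.0]]
wrist_force: [0.5, 4.0, -0.6]
gripper_width: -0.001
```

```bash
python3 st.py
```

```text
t 11.075 tcp [559.52 206.38  81.38] F tool [ 0.62 -0.58 -3.99] M tool [ 0.013  0.639 -0.088]
s 97.3194289428861 n 39.19694772698608 yaw -0.26929490259673167 vel 0.0014601682726694053
```

>>> {"method": "jog_arm", "body": {"commands": [-0.06,0,0,0,-0.014,0.034,0,-0.06,0,0,0,-0.014,0.034,0,0,0,0,0,0,0,0,0,0,0,0,0,0,0,0,0,0,0,0,0,0]}}

```text
time_s: 11.7
tcp_pos: [558.9, 205.7, 81.5]
tool_rot: [[0.002, 0.969, -0.246], [0.002, -0.246, -0.969], [-1.0, 0.001, -0.002]]
wrist_force: [1.5, 6.2, -1.8]
gripper_width: 0.002
```

```bash
python3 st.py
```

```text
t 11.7 tcp [558.86 205.66  81.47] F tool [ 1.82 -0.04 -6.43] M tool [-0.042  1.066  0.032]
s 96.94255716390911 n 40.36197080296352 yaw -0.24845018665380172 vel 0.002723401351850543
```

>>> {"method": "jog_arm", "body": {"commands": [-0.06,0,0,0,-0.014,0.034,0,-0.06,0,0,0,-0.014,0.034,0,0,0,0,0,0,0,0,0,0,0,0,0,0,0,0,0,0,0,0,0,0]}}

```text
time_s: 12.32
tcp_pos: [557.7, 204.1, 81.5]
tool_rot: [[0.002, 0.974, -0.226], [0.002, -0.226, -0.974], [-1.0, 0.002, -0.003]]
wrist_force: [1.5, 7.2, -2.4]
gripper_width: 0.005
```

```bash
python3 st.py
```

```text
t 12.325 tcp [557.71 204.12  81.52] F tool [ 2.37 -0.18 -7.36] M tool [-0.051  1.132  0.054]
s 96.8473811631877 n 40.61494149815714 yaw -0.22756137693664943 vel 0.002165787292955802
```

>>> {"method": "jog_arm", "body": {"commands": [-0.06,0,0,0,-0.014,0.034,0,-0.06,0,0,0,-0.014,0.034,0,0,0,0,0,0,0,0,0,0,0,0,0,0,0,0,0,0,0,0,0,0]}}

```text
time_s: 12.95
tcp_pos: [556.1, 201.6, 81.4]
tool_rot: [[0.001, 0.979, -0.205], [0.001, -0.205, -0.979], [-1.0, 0.001, -0.001]]
wrist_force: [2.4, 4.7, -0.8]
gripper_width: 0.001
```

```bash
python3 st.py
```

```text
t 12.95 tcp [556.06 201.58  81.43] F tool [ 0.81  1.43 -5.06] M tool [-0.039  0.914  0.133]
s 97.06368233266643 n 39.83828315622805 yaw -0.20630525513280326 vel 0.002842119192642865
```

>>> {"method": "jog_arm", "body": {"commands": [-0.06,0,0,0,-0.014,0.034,0,-0.06,0,0,0,-0.014,0.034,0,0,0,0,0,0,0,0,0,0,0,0,0,0,0,0,0,0,0,0,0,0]}}

```text
time_s: 13.58
tcp_pos: [555.3, 200.6, 81.6]
tool_rot: [[0.003, 0.983, -0.185], [0.003, -0.185, -0.983], [-1.0, 0.002, -0.003]]
wrist_force: [2.1, 7.4, -2.3]
gripper_width: -0.001
```

```bash
python3 st.py
```

```text
t 13.575 tcp [555.35 200.61  81.56] F tool [ 2.35  0.69 -7.65] M tool [-0.068  1.274  0.152]
s 96.74207690731453 n 40.73972658552838 yaw -0.18581002258537374 vel 0.0026169755385922217
```

>>> {"method": "jog_arm", "body": {"commands": [-0.06,0,0,0,-0.014,0.034,0,-0.06,0,0,0,-0.014,0.034,0,0,0,0,0,0,0,0,0,0,0,0,0,0,0,0,0,0,0,0,0,0]}}

```text
time_s: 14.2
tcp_pos: [554.5, 199.3, 81.6]
tool_rot: [[0.003, 0.986, -0.164], [0.004, -0.164, -0.986], [-1.0, 0.003, -0.004]]
wrist_force: [2.8, 9.1, -3.3]
gripper_width: 0.0
```

```bash
python3 st.py
```

```text
t 14.2 tcp [554.46 199.32  81.62] F tool [ 3.31  1.28 -9.38] M tool [-0.002  1.55   0.231]
s 96.54515436345721 n 41.30596819723726 yaw -0.16516129726085838 vel 0.0019521085688197033
```

>>> {"method": "jog_arm", "body": {"commands": [-0.06,0,0,0,-0.014,0.034,0,-0.06,0,0,0,-0.014,0.034,0,0,0,0,0,0,0,0,0,0,0,0,0,0,0,0,0,0,0,0,0,0]}}

```text
time_s: 14.82
tcp_pos: [553.2, 197.1, 81.6]
tool_rot: [[0.003, 0.99, -0.144], [0.003, -0.144, -0.99], [-1.0, 0.003, -0.003]]
wrist_force: [3.7, 7.8, -1.9]
gripper_width: 0.001
```

```bash
python3 st.py
```

```text
t 14.825 tcp [553.22 197.13  81.65] F tool [ 1.97  2.49 -8.28] M tool [-0.005  1.356  0.217]
s 96.56427448440832 n 40.991902454935484 yaw -0.14409819451203543 vel 0.0011159503521108876
```

>>> {"method": "jog_arm", "body": {"commands": [-0.06,0,0,0,-0.014,0.034,0,-0.06,0,0,0,-0.014,0.034,0,0,0,0,0,0,0,0,0,0,0,0,0,0,0,0,0,0,0,0,0,0]}}

```text
time_s: 15.45
tcp_pos: [552.7, 196.5, 81.8]
tool_rot: [[0.004, 0.992, -0.123], [0.005, -0.124, -0.992], [-1.0, 0.004, -0.006]]
wrist_force: [4.2, 11.7, -3.3]
gripper_width: 0.0
```

```bash
python3 st.py
```

```text
t 15.45 tcp [552.68 196.49  81.79] F tool [  3.34   2.68 -12.14] M tool [0.029 1.925 0.293]
s 96.17627306861179 n 42.238433553685255 yaw -0.12383568037591021 vel 0.0014241642850758183
```

>>> {"method": "jog_arm", "body": {"commands": [0,0,0,0,-0.014,0.034,0,0,0,0,0,0,0,0,0,0,0,0,0,0,0,0,0,0,0,0,0,0,0,0,0,0,0,0,0]}}

```text
time_s: 16.08
tcp_pos: [552.4, 195.9, 81.8]
tool_rot: [[0.005, 0.992, -0.124], [0.006, -0.124, -0.992], [-1.0, 0.004, -0.007]]
wrist_force: [3.6, 11.8, -3.0]
gripper_width: 0.004
```

```bash
python3 st.py
```

```text
t 16.075 tcp [552.39 195.88  81.8 ] F tool [  3.07   2.13 -12.15] M tool [-0.029  2.063  0.337]
s 96.39285155111948 n 41.58644241224678 yaw -0.12392247396766874 vel 0.0025118592565975344
```

>>> {"method": "jog_arm", "body": {"commands": [-0.02,0,0,0,-0.014,0.034,0,0,0,0,0,0,0,0,0,0,0,0,0,0,0,0,0,0,0,0,0,0,0,0,0,0,0,0,0]}}

```text
time_s: 16.7
tcp_pos: [552.1, 195.2, 81.9]
tool_rot: [[0.006, 0.993, -0.12], [0.007, -0.12, -0.993], [-1.0, 0.005, -0.007]]
wrist_force: [4.6, 13.5, -3.5]
gripper_width: -0.0
```

```bash
python3 st.py
```

```text
t 16.7 tcp [552.12 195.25  81.89] F tool [  3.61   2.97 -13.89] M tool [-0.018  2.187  0.35 ]
s 96.43935718028021 n 41.24627338854529 yaw -0.12059405049010612 vel 0.0010048679474412875
```

>>> {"method": "jog_arm", "body": {"commands": [-0.02,0,0,0,-0.005,0.034,0,0,0,0,0,0,0,0,0,0,0,0,0,0,0,0,0,0,0,0,0,0,0,0,0,0,0,0,0]}}

```text
time_s: 17.32
tcp_pos: [551.8, 194.7, 81.9]
tool_rot: [[0.006, 0.993, -0.117], [0.007, -0.117, -0.993], [-1.0, 0.005, -0.008]]
wrist_force: [3.4, 14.0, -4.4]
gripper_width: -0.004
```

```bash
python3 st.py
```

```text
t 17.325 tcp [551.81 194.65  81.89] F tool [  4.55   1.7  -14.31] M tool [0.043 2.335 0.392]
s 96.54060724221905 n 40.940643358934004 yaw -0.11727055558137066 vel 0.0021670817519037324
```

>>> {"method": "jog_arm", "body": {"commands": [-0.02,0,0,0,-0.005,0.02,0,0,0,0,0,0,0,0,0,0,0,0,0,0,0,0,0,0,0,0,0,0,0,0,0,0,0,0,0]}}

```text
time_s: 17.95
tcp_pos: [551.4, 193.9, 81.8]
tool_rot: [[0.005, 0.994, -0.113], [0.007, -0.113, -0.994], [-1.0, 0.004, -0.008]]
wrist_force: [2.7, 13.1, -3.1]
gripper_width: 0.001
```

```bash
python3 st.py
```

```text
t 17.95 tcp [551.45 193.87  81.82] F tool [  3.22   1.17 -13.34] M tool [-0.075  2.308  0.364]
s 96.6638203464303 n 40.47441701852285 yaw -0.11359179799530947 vel 0.0023379527021659898
```

>>> {"method": "jog_arm", "body": {"commands": [-0.03,0,0,0,-0.01,0.03,0,0,0,0,0,0,0,0,0,0,0,0,0,0,0,0,0,0,0,0,0,0,0,0,0,0,0,0,0]}}

```text
time_s: 18.58
tcp_pos: [550.9, 192.8, 81.8]
tool_rot: [[0.005, 0.994, -0.108], [0.007, -0.108, -0.994], [-1.0, 0.004, -0.007]]
wrist_force: [4.1, 13.0, -3.0]
gripper_width: 0.005
```

```bash
python3 st.py
```

```text
t 18.575 tcp [550.94 192.78  81.78] F tool [  3.07   2.66 -13.35] M tool [-0.039  2.209  0.325]
s 96.83797952764706 n 39.84097899445574 yaw -0.10835646656288492 vel 0.000621817759369661
```

>>> {"method": "jog_arm", "body": {"commands": [-0.03,0,0,0,-0.01,0.03,0,0,0,0,0,0,0,0,0,0,0,0,0,0,0,0,0,0,0,0,0,0,0,0,0,0,0,0,0]}}

```text
time_s: 19.2
tcp_pos: [550.7, 192.2, 81.9]
tool_rot: [[0.005, 0.995, -0.103], [0.007, -0.103, -0.995], [-1.0, 0.005, -0.008]]
wrist_force: [3.2, 12.7, -3.3]
gripper_width: 0.001
```

```bash
python3 st.py
```

```text
t 19.2 tcp [550.66 192.23  81.86] F tool [  3.39   1.84 -12.92] M tool [-0.097  2.316  0.402]
s 96.85259935630522 n 39.765105400697585 yaw -0.10317746315487462 vel 0.0013455459987868961
```

```bash
cat > av.py <<'E'
from h import *
f=[];m=[]
for i in range(8):
    s=bot.sense();R=np.array(s["tool_rot"]);f.append(R.T@s["wrist_force"]);m.append(R.T@s["moment"]);vision.snapshot("wrist")
print("F",np.mean(f,0).round(2),np.std(f,0).round(2),"M",np.mean(m,0).round(3),np.std(m,0).round(3))
E
python3 av.py; python3 st.py
```

```text
F [  3.62   2.54 -13.63] [0.43 0.5  0.55] M [-0.06   2.32   0.367] [0.025 0.023 0.039]
t 19.6 tcp [550.64 192.2   81.87] F tool [  3.96   2.   -13.69] M tool [-0.083  2.302  0.385]
s 96.86601239464393 n 39.73853272239145 yaw -0.10313421442151398 vel 0.0012605792406956513
```

>>> {"method": "jog_arm", "body": {"commands": [-0.03,0,0,0,-0.01,0.035,0,0,0,0,0,0,0,0,0,0,0,0,0,0,0,0,0,0,0,0,0,0,0,0,0,0,0,0,0]}}

```text
time_s: 20.23
tcp_pos: [550.5, 192.0, 81.9]
tool_rot: [[0.006, 0.995, -0.098], [0.009, -0.098, -0.995], [-1.0, 0.005, -0.009]]
wrist_force: [4.3, 15.1, -4.5]
gripper_width: -0.001
```

```bash
python3 av.py; python3 st.py
```

```text
F [  3.99   2.6  -15.92] [0.56 0.58 0.52] M [-0.035  2.66   0.416] [0.028 0.039 0.034]
t 20.625 tcp [550.54 191.98  81.93] F tool [  3.83   1.95 -16.45] M tool [-0.068  2.642  0.424]
s 96.74955356082441 n 39.977606903467304 yaw -0.0983688962504696 vel 0.0023615357822300885
```

>>> {"method": "jog_arm", "body": {"commands": [0,0,0,0,0,-0.1,0,0,0,0,0,0,-0.2,0,0,0,0,0,0,-0.4,0,0,0,0,0,0,-0.5,0,0,0,0,0,0,0,0]}}

```text
time_s: 21.25
tcp_pos: [551.4, 224.2, 81.2]
tool_rot: [[-0.0, 0.995, -0.095], [-0.0, -0.095, -0.995], [-1.0, 0.0, 0.0]]
wrist_force: [1.6, -0.1, -0.4]
gripper_width: -0.0
```

>>> {"method": "jog_arm", "body": {"commands": [0,0,0,-1,0,0,0,0,0,0,-1,0,0,0,0,0,0,-1,0,0,0,0,0,0,-0.3,0,0,0,0,0,0,0,0,0,0]}}

```text
time_s: 21.88
tcp_pos: [551.3, 223.2, 180.3]
tool_rot: [[0.0, 0.995, -0.096], [-0.0, -0.096, -0.995], [-1.0, 0.0, 0.0]]
wrist_force: [-0.5, -0.5, 0.1]
gripper_width: 0.003
```

```bash
python3 - <<'E'
from h import *
s=bot.sense();d=vision.snapshot("wrist")
T=np.eye(4);T[:3,:3]=s["tool_rot"];T[:3,3]=s["tcp_pos"];P=T@d["tool_from_camera"]
np.savez("w2.npz",P=P,mtx=d["mtx"]);i=d["img"]
for c in reds(i):
    r=cv2.minAreaRect(c);print(np.round(r[0]),np.round(r[1]),cv2.boxPoints(r).round().tolist(),onz(d,r[0],94,P).round(1))
t=vision.snapshot("top")["img"][110:225,220:310]
for c in reds(t): r=cv2.minAreaRect(c);print("top",r)
print(s["time_s"])
a=np.zeros((575,800,3),np.uint8);a[:575,:450]=cv2.resize(t,None,fx=5,fy=5)
a[:400,450:]=i[:, 150:500];cv2.imwrite("pics/w2.png",a[:,:,::-1])
E
```

```text
[274. 300.] [ 7. 14.] [[266.0, 302.0], [276.0, 292.0], [281.0, 297.0], [271.0, 307.0]] [505.7 144.6  94. ]
[354. 258.] [19. 27.] [[340.0, 248.0], [367.0, 248.0], [367.0, 267.0], [340.0, 267.0]] [568.3 174.4  94. ]
[287. 249.] [38.  6.] [[268.0, 250.0], [269.0, 244.0], [306.0, 248.0], [305.0, 254.0]] [521.3 185.9  94. ]
top ((49.95121765136719, 90.43902587890625), (5.52157735824585, 29.37479019165039), 6.34019136428833)
top ((33.49390411376953, 83.05488586425781), (5.411145210266113, 18.11077308654785), 6.340191841125488)
21.875
```

View pics/w2.png

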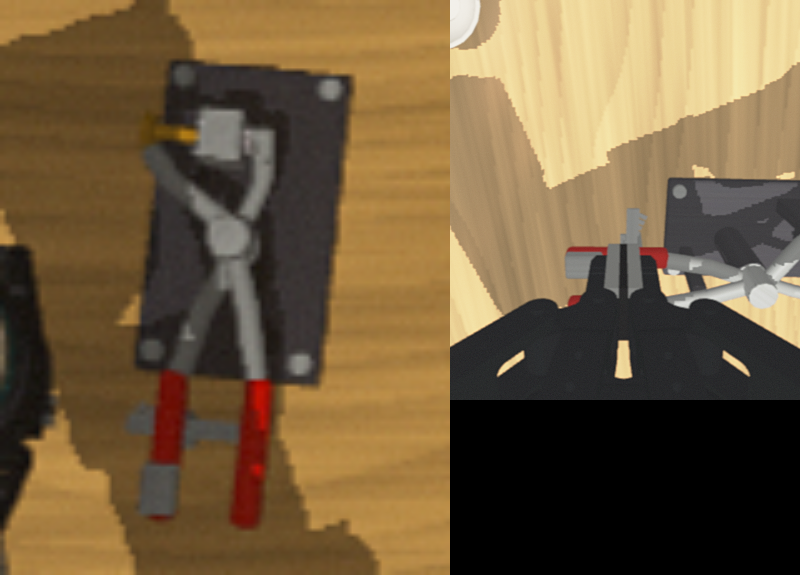

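```bash
python3 - <<'E'
from h import *
d=vision.snapshot("top");print(onz(d,(159/5+220,489/5+110),106),onz(d,(78/5+220,452/5+110),106))
E
```

```text
[517.19605254 177.58841392 106.        ] [536.16011395 217.31723668 106.        ]
```

>>> {"method": "jog_arm", "body": {"commands": [0,0,0,0,-0.3,0.5,0,0,0,0,0,-0.3,0.5,0,0,0,0,0,-0.3,0.5,0,0,0,0,0,0,0,0,0,0,0,0,0,0,0]}}

```text
time_s: 22.65
tcp_pos: [520.6, 181.1, 180.6]
tool_rot: [[0.001, 0.995, -0.097], [0.0, -0.097, -0.995], [-1.0, 0.001, -0.001]]
wrist_force: [0.2, 0.7, 0.5]
gripper_width: 0.004
```

```bash
python3 av.py; python3 st.py
```

```text
F [ 0.27  0.35 -0.18] [0.44 0.15 0.48] M [-0.011  0.007  0.008] [0.017 0.038 0.018]
t 23.05 tcp [520.28 181.33 180.12] F tool [-0.09 -0.7  -0.38] M tool [ 0.032 -0.037  0.013]
s 125.7647785416336 n 26.672538472964384 yaw -0.09622371546049147 vel 0.0026914024940153268
```

>>> {"method": "jog_arm", "body": {"commands": [0,0,0,0.5,-0.08,0.1,0,0,0,0,0.7,0,0,0,0,0,0,0.7,0,0,0,0,0,0,0.3,0,0,0,0,0,0,0,0,0,0]}}

```text
time_s: 23.68
tcp_pos: [516.9, 178.2, 113.3]
tool_rot: [[-0.002, 0.995, -0.096], [-0.001, -0.096, -0.995], [-1.0, -0.002, 0.001]]
wrist_force: [-0.4, 0.2, -0.4]
gripper_width: -0.001
```

```bash
python3 st.py;python3 - <<'E'
from h import *
i=vision.snapshot("wrist")["img"][120:330,170:470]
t=vision.snapshot("side")["img"][185:275,215:325]
a=np.zeros((420,800,3),np.uint8);a[:,:450]=cv2.resize(i,None,fx=2,fy=2)[:,:450]
a[:270,460:790]=cv2.resize(t,None,fx=3,fy=3);cv2.imwrite("pics/w3.png",a[:,:,::-1])
E
```

```text
t 23.675 tcp [516.86 178.17 113.34] F tool [ 0.41 -0.45 -0.16] M tool [ 0.04   0.049 -0.056]
s 128.87624582897342 n 23.159410990746217 yaw -0.09654289492320259 vel 0.028375436181095923
```

View pics/w3.png

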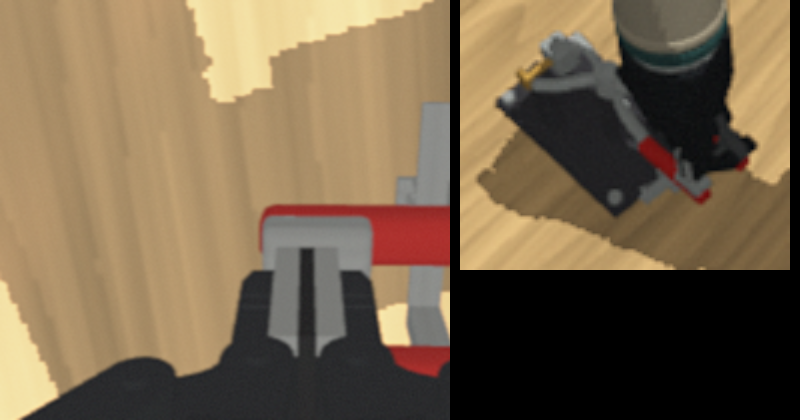

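>>> {"method": "jog_arm", "body": {"commands": [0,0,0,0.13,0,0,0,0,0,0,0.05,0,0,0,0,0,0,0.05,0,0,0,0,0,0,0.05,0,0,0,0,0,0,0,0,0,0]}}

```text
time_s: 24.4
tcp_pos: [517.6, 178.4, 105.9]
tool_rot: [[0.0, 0.995, -0.096], [-0.0, -0.096, -0.995], [-1.0, 0.0, 0.0]]
wrist_force: [0.8, 0.3, 0.4]
gripper_width: -0.002
```

```bash
python3 st.py
```

```text
t 24.4 tcp [517.61 178.36 105.94] F tool [-0.35  0.8  -0.34] M tool [ 0.009 -0.034 -0.011]
s 128.14437593560413 n 23.41863232243001 yaw -0.0965610447964366 vel 0.004986746208474498
```

>>> {"method": "jog_arm", "body": {"commands": [0,0,0,0.05,0,0,0,0,0,0,0.05,0,0,0,0,0,0,0.05,0,0,0,0,0,0,0,0,0,0,0,0,0,0,0,0,0]}}

```text
time_s: 25.02
tcp_pos: [518.6, 179.9, 102.6]
tool_rot: [[0.003, 0.995, -0.097], [0.003, -0.097, -0.995], [-1.0, 0.003, -0.003]]
wrist_force: [-0.1, 3.3, 5.7]
gripper_width: -0.004
```

```bash
python3 st.py
```

```text
t 25.025 tcp [518.61 179.85 102.59] F tool [-5.68 -0.39 -3.3 ] M tool [-0.021  0.577 -0.14 ]
s 127.31414466940726 n 24.90811432407146 yaw -0.09727026181345078 vel 0.0009116234652475914
```

>>> {"method": "jog_arm", "body": {"commands": [0,0,0,0.05,0,0,0,0,0,0,0.05,0,0,0,0,0,0,0.05,0,0,0,0,0,0,0,0,0,0,0,0,0,0,0,0,0]}}

```text
time_s: 25.65
tcp_pos: [518.4, 180.0, 98.4]
tool_rot: [[0.003, 0.995, -0.097], [0.003, -0.097, -0.995], [-1.0, 0.002, -0.004]]
wrist_force: [-1.3, 3.9, 8.1]
gripper_width: 0.006
```

```bash
python3 st.py
```

```text
t 25.65 tcp [518.35 180.04  98.4 ] F tool [-8.04 -1.63 -3.78] M tool [-0.002  0.62  -0.338]
s 127.58278486771785 n 25.05935801638731 yaw -0.09730750436855735 vel 0.001507545925945494
```

>>> {"method": "jog_arm", "body": {"commands": [0,0,0,0.06,0,0,0,0.12,0,0,0,0.015,-0.085,0,0.12,0,0,0,0.015,-0.085,0,0.12,0,0,0,0.015,-0.085,0,0.12,0,0,0,0.015,-0.085,0]}}

```text
time_s: 26.28
tcp_pos: [521.4, 189.7, 96.8]
tool_rot: [[0.003, 0.984, -0.181], [0.003, -0.181, -0.984], [-1.0, 0.002, -0.003]]
wrist_force: [-0.9, 2.8, 9.5]
gripper_width: -0.001
```

```bash
python3 st.py
```

```text
t 26.275 tcp [521.39 189.68  96.76] F tool [-9.54 -1.36 -2.64] M tool [-0.047  0.419 -0.394]
s 127.99250699769999 n 24.27285451594523 yaw -0.18153155622543304 vel 0.19813353480521256
```

>>> {"method": "jog_arm", "body": {"commands": [0.12,0,0,0,0.015,-0.09,0,0.12,0,0,0,0.015,-0.09,0,0.12,0,0,0,0.015,-0.09,0,0.12,0,0,0,0.015,-0.09,0,0.12,0,0,0,0.015,-0.09,0]}}

```text
time_s: 26.9
tcp_pos: [526.9, 202.4, 96.9]
tool_rot: [[0.003, 0.959, -0.282], [0.003, -0.282, -0.959], [-1.0, 0.002, -0.004]]
wrist_force: [-2.5, 3.0, 9.2]
gripper_width: -0.001
```

```bash
python3 st.py; python3 - <<'E'
from h import *
for c in reds(vision.snapshot("top")["img"][110:225,220:310]): print(cv2.minAreaRect(c))
E
```

```text
t 26.9 tcp [526.94 202.44  96.9 ] F tool [-9.2  -3.25 -2.21] M tool [ 0.02   0.432 -0.328]
s 128.1075041405642 n 24.572510187352954 yaw -0.2861916635732179 vel 0.19664292470628036
((49.841461181640625, 90.42682647705078), (5.300714015960693, 29.37479019165039), 6.34019136428833)
```

>>> {"method": "jog_arm", "body": {"commands": [0.12,0,0,0,0.015,-0.09,0,0.12,0,0,0,0.015,-0.09,0,0.12,0,0,0,0.015,-0.09,0,0.12,0,0,0,0.015,-0.09,0,0.12,0,0,0,0.015,-0.09,0]}}

```text
time_s: 27.58
tcp_pos: [531.7, 211.8, 96.3]
tool_rot: [[-0.001, 0.925, -0.38], [-0.003, -0.38, -0.925], [-1.0, 0.0, 0.003]]
wrist_force: [-3.2, -4.6, 9.8]
gripper_width: -0.003
```

```bash
python3 st.py
```

```text
t 27.575 tcp [531.7  211.82  96.31] F tool [-9.77 -1.2   5.46] M tool [ 0.054 -0.996 -0.229]
s 129.12014214153876 n 21.72266893525112 yaw -0.389438983250124 vel 0.19089135544945843
```

>>> {"method": "jog_arm", "body": {"commands": [0.12,0,0,0,0.015,-0.08,0,0,0,0,0,0,-0.05,0,0,0,0,0,0,0,0,0,0,0,0,0,0,0,0,0,0,0,0,0,0]}}

```text
time_s: 28.2
tcp_pos: [533.4, 214.8, 96.2]
tool_rot: [[-0.001, 0.917, -0.399], [-0.003, -0.399, -0.917], [-1.0, 0.0, 0.003]]
wrist_force: [-3.1, -5.1, 9.6]
gripper_width: 0.003
```

```bash
python3 av.py; python3 st.py
```

```text
F [-9.66 -1.42  5.88] [0.28 0.48 0.57] M [ 0.012 -0.961 -0.202] [0.035 0.023 0.021]
t 28.6 tcp [533.38 214.79  96.22] F tool [-9.85 -2.31  5.35] M tool [ 0.063 -0.942 -0.182]
s 129.17745947671204 n 22.476672147479395 yaw -0.409896541925896 vel 0.001777798451015779
```

>>> {"method": "jog_arm", "body": {"commands": [0,0,0,0,0,-0.04,0,0,0,0,-0.1,0,0,0,0,0,0,-0.4,0,0,0,0,0,0,-1,0,0,0,0,0,0,-1,0,0,0]}}

```text
time_s: 29.22
tcp_pos: [534.5, 217.6, 170.5]
tool_rot: [[-0.001, 0.917, -0.399], [0.0, -0.399, -0.917], [-1.0, -0.001, 0.0]]
wrist_force: [0.2, -0.3, 0.4]
gripper_width: -0.001
```

>>> {"method": "jog_arm", "body": {"commands": [0,0,0,-1,0,-1,0,0,0,0,-1,0,-1,0,0,0,0,0,0,-1,0,0,0,0,0,0,-1,0,0,0,0,0,0,0,0]}}

```text
time_s: 29.85
tcp_pos: [582.9, 329.4, 229.2]
tool_rot: [[-0.0, 0.918, -0.397], [0.001, -0.397, -0.918], [-1.0, -0.001, -0.0]]
wrist_force: [0.2, -0.8, -0.5]
gripper_width: -0.001
```

```bash
python3 st.py; python3 - <<'E'
from h import *
d=vision.snapshot("top");t=d["img"]
for c in reds(t[110:225,220:310]): print(cv2.minAreaRect(c))
cv2.imwrite("pics/e.png",cv2.resize(t[100:300,150:510],None,fx=2.2,fy=2.2)[:,:,::-1])
E
```

```text
t 29.85 tcp [582.94 329.4  229.24] F tool [0.47 0.49 0.66] M tool [ 0.03   0.001 -0.031]
s 129.22352810110144 n 147.48932120934623 yaw -0.4087524144844855 vel 0.04055010345616667
((49.841461181640625, 90.42683410644531), (5.52157735824585, 29.37479019165039), 6.34019136428833)
((22.232879638671875, 77.28767395019531), (5.793241024017334, 18.37285041809082), 24.443954467773438)
```

View pics/e.png

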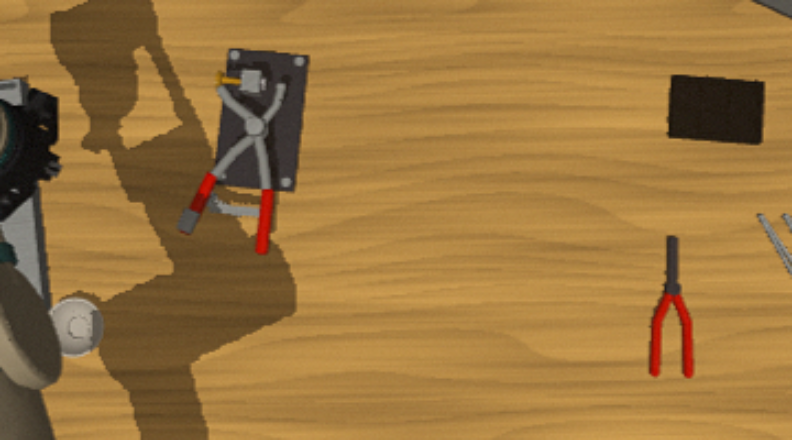

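>>> {"method": "jog_arm", "body": {"commands": [0,0,0,0,0,0,0,0,0,0,0,0,0,0,0,0,0,0,0,0,0,0,0,0,0,0,0,0,0,0,0,0,0,0,0]}}

```text
time_s: 30.52
tcp_pos: [582.6, 327.4, 230.2]
tool_rot: [[0.0, 0.917, -0.399], [-0.0, -0.399, -0.917], [-1.0, 0.0, -0.0]]
wrist_force: [-0.3, 1.0, -0.4]
gripper_width: 0.0
```

```bash
python3 -c "
from cell import bot
print(bot.hand_in())"
```

```text
the job is handed in; nothing more can be done
None
```

I pressed the cup home, left the clamp locked by itself with the hand off, then freed the teeth and let the handle open fully. I handed the job in at 30.5 s.

- **Closing:** I pushed the free handle's grip with the shut fingers in small steps along the arc. The final push was about 15.9 N at roughly 96 mm from the pivot, which I work out as about 15 N at grip_mid. That is at the top of the 13 to 15 N range and below the 17 N crushing point.
- **Locked:** I took the hand off at about 20.8 s and touched the clamp again at about 24.4 s. A top picture at 21.9 s showed the handle still closed.
- **Release:** I pressed the thumb rest with about 9.5 N and moved outwards with the handle until it met its stop, then lifted off.
- **Last checks:** In the final top picture the free grip is within 0.2 pixel of where it started, so the handle stands wide open. The cup no longer shows standing out of the anvil. Dish, pliers and mould look unmoved by eye; I did not measure them. The wrist force reads about zero.

I could not measure the cup depth or the holding force of the jaw; I judged both from the push force and the pictures. No check failed or disagreed.

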